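# Turn a D-shaft to its pointer and hold the collar's set screw on the flat

### The job

First grip the bare D-shaft of the small geared drive and turn it until its flat faces the red pointer line on the drive. Then take the aluminium collar from the bench, thread it over the shaft with its set screw towards the pointer, and hold it there level, about 5 mm clear above the steel bearing face, pushing it sideways so that the tip of the screw presses lightly on the flat and a colleague can tighten it. Finish while still gripping and pressing the collar like this; leave the two white spacers and the roll of tape undisturbed.

Things in the scene. Friction and masses are not known exactly. Their poses are not given: they have to be found in the camera images.
- drive: geared drive, screwed down: foot plate 110 x 90 x 8 mm, grey gearbox block 68 x 68 mm, top 44 mm above the bench, on it a round steel boss, diameter 36 mm, whose top (the bearing face) is 50 mm above the bench; motor can of 34 mm diameter lying along +x to 110 mm from the shaft. Origin on the shaft axis at bench height, z up; red pointer line on the front and top of the block, -x of the shaft
- boss_face (a point): centre of the steel bearing face (boss top), on the shaft axis, 50 mm above the bench; axes as the drive's
- spindle (a joint): turn of the D-shaft about the vertical, rad, counter-clockwise positive seen from above; 0 when the flat faces the pointer (drive -x). It starts 0.45 to 1.45 rad counter-clockwise of the pointer, turns with slight friction (about 0.06 N m) and stays where it is left
- d_shaft: the upright steel D-shaft: 20 mm diameter, bare for 50 mm above the bearing face (top 100 mm above the bench), one flat over its whole length 6 mm from the axis, so 16 mm thick across the flat and 20 mm elsewhere; top edge chamfered 2.5 mm. Origin on its axis at the bearing face, z up, turns with the joint; -x is the side of the flat
- shaft_flat (a point): middle of the flat, 6 mm from the axis and 25 mm above the bearing face; turns with the shaft; its -x axis points out of the flat, z up
- shaft_top (a point): centre of the shaft's top end, 50 mm above the bearing face; turns with the shaft
- collar: loose aluminium collar, 50 mm diameter, 24 mm high, about 120 g, 24 mm bore, standing with the bore upright. Origin at the centre of its underside. At half height a radial set screw on its -x side: the tip (6 mm diameter) stands in the bore 8 mm from the centre, so it passes the shaft only over the flat (2 mm clearance there and all round); its black 11 mm head reaches 31.5 mm from the centre
- screw_tip (a point): centre of the screw's inner end, 8 mm from the collar's centre on its -x side and 12 mm above its underside; axes as the collar's
- spacer_1: small white upright spacer, 16 x 18 x 30 mm, bystander; origin at the centre of its underside
- spacer_2: second white upright spacer, the same size, bystander; origin at the centre of its underside
- masking_tape: roll of masking tape lying flat, 94 mm diameter, 15 mm high, bystander; origin at the centre of its underside
Things that resemble listed ones, but are neither listed nor needed, are in the scene too. Several things have the shape of the collar; the one meant has the colours described above.

How it is judged:
On the way, in this order (a step that is already met when the one before it is completed fails the run):
1. with the collar still on the bench, the fingers hold the bare shaft with its flat within 0.2 rad of the pointer (value of joint spindle between -0.2 and 0.2 rad and contact force between the fingers and d_shaft above 0.5 N and distance of collar from where it was at the start of the episode below 0.03 m), for 0.2 s.
2. the collar is threaded on the shaft, its underside less than 25 mm above the bearing face (horizontal distance between collar and boss_face below 0.006 m and z of collar in the frame of boss_face below 0.025 m), for 0.1 s.
At the end, for the whole second after the job is handed in: Fingers grip the collar. Flat within 0.2 rad of the pointer, screw within 0.2 rad of the flat; its tip touches the flat (1.5 mm), within 4 mm of its centre line, pressing 0.5 to 25 N. Collar level within 0.12 rad, underside 2 to 10 mm above the bearing face. Bystanders within 20 mm of their places (value of joint spindle between -0.2 and 0.2 rad and x of screw_tip in the frame of shaft_flat between -0.0015 and 0.0015 m and y of screw_tip in the frame of shaft_flat between -0.004 and 0.004 m and angle between the x axis of collar and the x axis of shaft_flat, either way round below 0.2 rad and angle between collar's own z axis and vertical below 0.12 rad and z of collar in the frame of boss_face between 0.002 and 0.01 m and contact force between collar and d_shaft between 0.5 and 25 N and contact force between the fingers and collar above 1 N); the arm keeps its last pose, push and grip.
It fails at once if a spacer or the tape roll is shifted by more than 20 mm or a spacer is knocked over (distance of any of spacer_1, spacer_2, masking_tape from where it was at the start of the episode above 0.02 m or angle between any of spacer_1, spacer_2's own z axis and vertical above 0.3 rad).
It also fails if it takes over 72 s, if anything falls off the work surface, if the arm or the gripper's body presses on something with over 40 N, if the wrist force passes 120 N, or if a joint passes its speed limit or range.

### The arm

A 6-joint arm with a two-finger parallel gripper is mounted at the origin on a cart in front of the work surface, level with it; the furniture and walls round the work are solid. World frame = base frame: x ahead of the robot, y to its left, z up, the work surface at z = 0. Lengths are in m, angles in rad, forces in N, time in s.
With the tool pointing down it reaches from about 0.375 to 0.9 m from the base axis. Payload 3.1 kg.
Tool frame: the origin (TCP) lies on the mounting face of the last link; the fingertips stand 182 mm ahead of it and the grasp point (between the pads) lies 164 mm ahead of it; z points along the fingers, y is the direction in which the jaws open and shut (so a half turn about z gives the same grasp; the last joint's range is limited). The gripper opens to 87 mm and grips with 3 to 60 N. Pads are 19 mm wide; open, the fingers measure 117 mm over their backs; the gripper's body (75 mm by 190 mm) begins 51 mm behind the grasp point.
Start: joints at [1.097, 0.527, 1.433, -0, 1.181, -0.178], TCP at [0.182, 0.598, 0.405] pointing down, gripper open.
Joint ranges: [-3.08, 3.08], [-0.75, 2.2], [0.22, 2.44], [-1.43, 4.57], [0, 2.65], [-2.85, 2.85]. Speed limits (rad/s): [2.79, 2.79, 3.14, 3.14, 3.14, 3.14].

### API

Orientations are given as a unit quaternion [x, y, z, w].
In Python, from rig import robot, camera, camera_model gives the robot as it stands.
- The arm moves only by the tool drive_tool, never from a script. Its argument "plan" is a list that holds one entry, the list of rows, each a list of 6 numbers: the shift along the world's x, y, z in units of 2.5 cm (1.0 is 2.5 cm), then the turn, a rotation vector about the world's x, y, z in units of 6 degrees (1.0 is 6 degrees). A call has 1 to 8 rows; each row shifts and turns the commanded pose from where the row before left it; what a row does not reach is not made up. A row lasts 1/8 s, in which the tool goes at most 62.5 mm and 10.7 degrees, less where a joint would pass 70% of its speed; a pose out of reach is approached as far as the arm can. A call with a number of a shift or a turn outside -1 to 1 is refused whole. A call with a gripper value outside its range is refused whole. "grip" is the closure, from 0 (fully open) to 1 (shut), set as the call begins (left out, the last holds). The fingers move at their own pace and stop on an object; "force" is the grip in N (left out, the last holds). Time passes only in rows, so rows that do not move let the fingers close. It gives the time, the measured TCP pose, the force and the opening at its end, in the units of the state.
- robot.get_obs(): the state, without advancing time (a new reading comes with each control period).
- camera(name): name is "scene" or "top" or "wrist"; returns the picture (420x560x3 uint8, red, green, blue); there is no depth.
- camera_model(name): a dict with "K" (3x3 intrinsics, pixels), "world_to_cam" (4x4, takes a point from world to camera coordinates); the wrist camera has in their place "tool_from_camera" (4x4, takes a point from camera to tool coordinates, whose origin is the TCP and whose axes are the flange's). Camera axes: x right, y up, looking along -z (the intrinsics and any distortion apply to the point x, -y, -z); pixel columns grow to the right and rows downward; lengths in m; the calibration is good to about 2 mm. A picture is of the moment at which its call begins: read the wrist's pose just before it. camera_model takes no time and is no camera call.
- robot.hand_in(): hands the job in, once; it reports no verdict.
The state is a dict: "time": time; "q": joint angles; "joint_velocities": joint speeds; "joint_torque": joint torques, N m; "position": TCP position; "tool_rot": TCP orientation; "ft_force": force on the tool from outside, world axes, zero at the start; "moment": the same for the moment, N m; "grip_width": finger opening in m.
Only numpy, scipy, OpenCV 4.12 (cv2) and the standard library are available. Lean on these libraries where they do the work, as an engineer would, in place of code of your own. Each camera call takes 0.05 s, during which the arm holds its last target.

## Working session

There is one attempt and no reset: what is moved stays moved. The work goes in short steps, Python scripts to look and compute and a tool call to move; the robot and the scene stay as the last step left them, time stands still between calls to the robot, and variables do not carry over. Pictures are saved under pics/ and viewed, and the job is handed in when it is done.

Besides the shell and the picture viewer there is one more tool, called by a JSON object that holds its "fn" and its "kwargs", one argument or row to a line. drive_tool: Moves the arm, as the interface text tells. Shifts and turns lie within -1 to 1; 1 stands for 2.5 cm of shift or 6 degrees of turn. Its arguments: {"type":"object","properties":{"plan":{"type":"array","items":{"type":"array","items":{"type":"array","items":{"type":"number","minimum":-1,"maximum":1}}}},"grip":{"type":"number"},"force":{"type":"number"}},"required":["plan"]}

```bash
ls; mkdir -p pics; cat > h.py <<'E'
import numpy as np, cv2
from rig import robot, camera, camera_model
from scipy.spatial.transform import Rotation as R
def snap(n,f):
    o=robot.get_obs(); im=camera(n); cv2.imwrite('pics/'+f,im[:,:,::-1]); np.save('pics/'+f+'.npy',im)
    return o,im
def cam(n,o=None):
    m=camera_model(n);K=np.array(m['K'])
    if 'world_to_cam' in m: W=np.array(m['world_to_cam'])
    else:
        T=np.eye(4);T[:3,:3]=R.from_quat(o['tool_rot']).as_matrix();T[:3,3]=o['position']
        W=np.linalg.inv(T@np.array(m['tool_from_camera']))
    return K,W
def ray(n,uv,o=None):
    K,W=cam(n,o);d=np.linalg.inv(K)@[uv[0],uv[1],1];d=np.array([d[0],-d[1],-d[2]])
    Rm=W[:3,:3];return -Rm.T@W[:3,3],Rm.T@d
def onz(n,uv,z,o=None):
    c,d=ray(n,uv,o);return c+d*(z-c[2])/d[2]
def proj(n,P,o=None):
    K,W=cam(n,o);p=W[:3,:3]@P+W[:3,3];q=K@[p[0],-p[1],-p[2]];return q[:2]/q[2]
E
python3 - <<'E'
from h import *
for n in ['scene','top','wrist']:
    o,im=snap(n,n+'0.png'); m=camera_model(n); print(n,m)
print(o)
E
```

```text
pics
scene {'K': array([[425.49553284,   0.        , 281.13658289],
       [  0.        , 425.49553284, 215.43387197],
       [  0.        ,   0.        ,   1.        ]]), 'world_to_cam': array([[ 0.72592048, -0.68746669,  0.02071261, -0.31757547],
       [ 0.24061123,  0.28205177,  0.92873733, -0.27723853],
       [-0.64431801, -0.66920576,  0.37015936, -0.52709123],
       [ 0.        ,  0.        ,  0.        ,  1.        ]])}
top {'K': array([[413.62217816,   0.        , 277.38615011],
       [  0.        , 413.62217816, 215.06798642],
       [  0.        ,   0.        ,   1.        ]]), 'world_to_cam': array([[ 0.02686683, -0.99946252,  0.01878399,  0.13007794],
       [ 0.99899464,  0.02751936,  0.0353892 , -0.57035565],
       [-0.0358871 ,  0.01781431,  0.99919706, -1.15031242],
       [ 0.        ,  0.        ,  0.        ,  1.        ]])}
wrist {'K': array([[348.47392086,   0.        , 282.02209863],
       [  0.        , 348.47392086, 208.96411923],
       [  0.        ,   0.        ,   1.        ]]), 'tool_from_camera': array([[ 4.54551247e-04,  9.70191137e-01,  2.4234056
[... 270 characters left out ...]
 1.00000000e+00]])}
{'time': 0.1, 'q': array([ 1.09747783e+00,  5.28406606e-01,  1.43374574e+00, -4.97367839e-05,
        1.18143262e+00, -1.78515277e-01]), 'joint_velocities': array([-0.00142478, -0.002019  , -0.0013879 ,  0.00071343,  0.00108674,
        0.00029524]), 'joint_torque': array([-5.53393438e-04, -4.40991282e+01, -1.77150893e+01,  6.34774799e-02,
        5.34393790e-02, -4.47542573e-05]), 'position': array([0.18144264, 0.59777068, 0.40385766]), 'tool_rot': array([ 1.46858986e-01,  9.89156937e-01, -9.51083046e-04, -2.97161121e-04]), 'ft_force': array([ 0.32090076, -0.67835241, -0.60182152]), 'moment': array([0.00266138, 0.00076657, 0.00078822]), 'grip_width': 0.08700261396928842}
```

View pics/scene0.png

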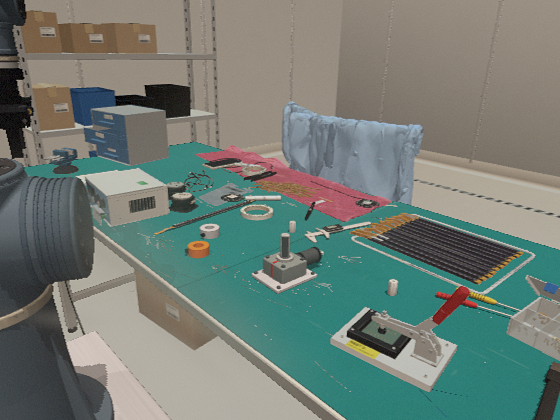

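View pics/top0.png

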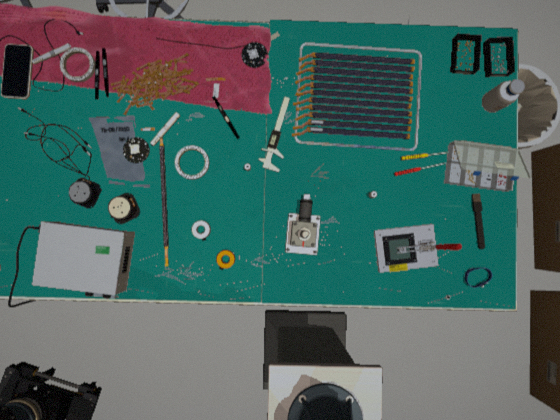

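View pics/wrist0.png

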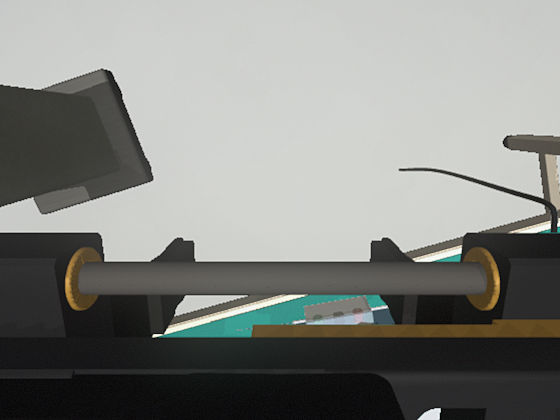

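Top view: drive around (304,232), silver ring at (201,230), orange ring at (226,259), white spacers at (248,167) and (374,194), tape ring at (192,162). I'll zoom in on these.

```bash
python3 - <<'E'
from h import *
t=cv2.imread('pics/top0.png'); s=cv2.imread('pics/scene0.png')
a=cv2.resize(t[190:275,180:340],None,fx=5,fy=5,interpolation=cv2.INTER_CUBIC); cv2.imwrite('pics/c1.png',a)
b=cv2.resize(s[215:300,170:330],None,fx=5,fy=5,interpolation=cv2.INTER_CUBIC); cv2.imwrite('pics/c2.png',b)
c=cv2.resize(t[130:230,60:220],None,fx=5,fy=5,interpolation=cv2.INTER_CUBIC); cv2.imwrite('pics/c3.png',c)
for n,uv,z in [('drive',(304,233),.1),('sil',(201,230),.024),('or',(226,259),.024),('sp1',(248,167),.03),('sp2',(374,194),.03),('tape',(192,162),.015),('b1',(84,192),.03),('b2',(123,208),.03)]:
    print(n,onz('top',uv,z).round(3))
for n,uv,z in [('drive',(286,235),.1),('sil',(209,228),.024),('or',(199,245),.024)]:
    print(n,onz('scene',uv,z).round(3))
E
```

```text
drive [0.519 0.077 0.1  ]
sil [0.519 0.355 0.024]
or [0.441 0.284 0.024]
sp1 [0.696 0.231 0.03 ]
sp2 [ 0.632 -0.12   0.03 ]
tape [0.708 0.388 0.015]
b1 [0.614 0.676 0.03 ]
b2 [0.574 0.568 0.03 ]
drive [0.516 0.072 0.1  ]
sil [0.515 0.351 0.024]
or [0.441 0.283 0.024]
```

View pics/c1.png

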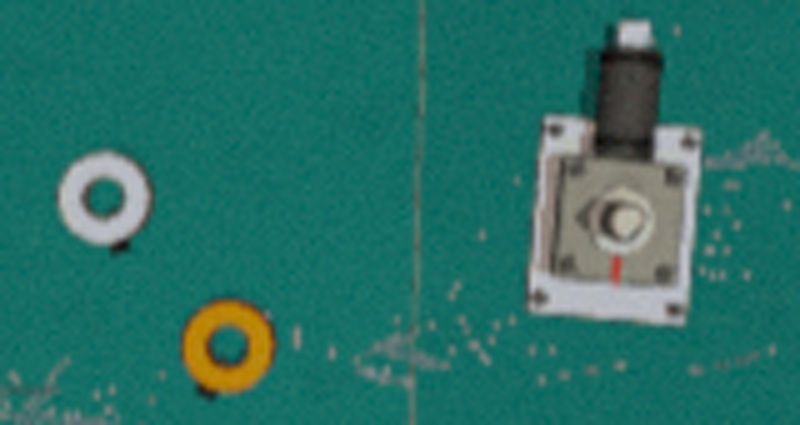

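View pics/c2.png

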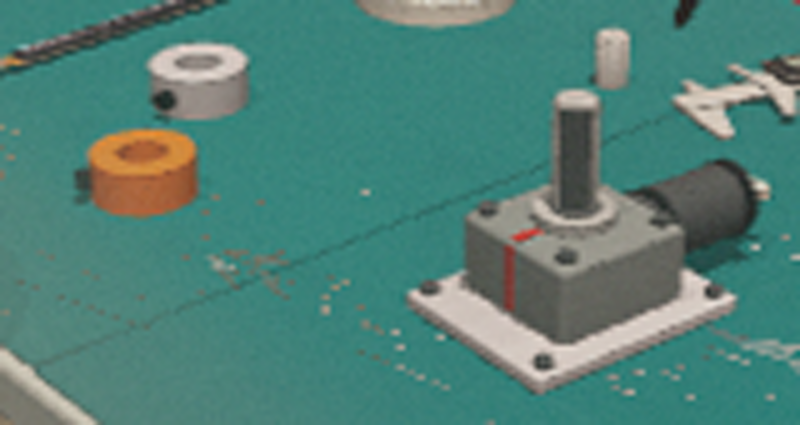

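View pics/c3.png

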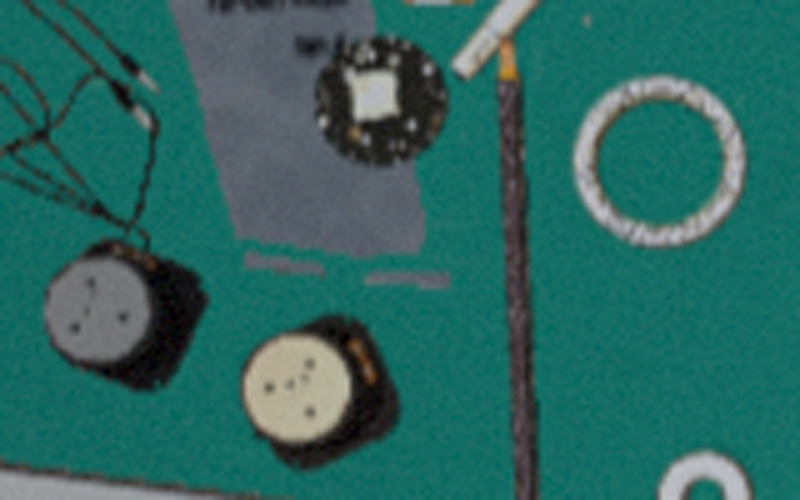

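Collar candidates: silver ring with black screw at top (201,230) and orange ring at top (226,259). The black/beige discs at (84,192) and (123,208) are motors. The crops show the silver one, with its black screw head, is the aluminium collar. The flat, a dark face on the shaft, is roughly towards the scene camera. Next I'll measure these more closely.

```bash
python3 - <<'E'
from h import *
t=np.load('pics/top0.png.npy'); hsv=cv2.cvtColor(t,cv2.COLOR_RGB2HSV)
def blob(mask,box):
    m=np.zeros_like(mask);x0,y0,x1,y1=box;m[y0:y1,x0:x1]=mask[y0:y1,x0:x1]
    ys,xs=np.nonzero(m);return xs,ys
red=((hsv[...,0]<8)|(hsv[...,0]>172))&(hsv[...,1]>120)
xs,ys=blob(red,(285,215,325,255));print('red',len(xs),[onz('top',(x,y),.044)[:2].round(4).tolist() for x,y in zip(xs,ys)])
br=(hsv[...,1]<60)&(hsv[...,2]>150)
m=np.zeros(br.shape,np.uint8);m[205:258,280:326]=br[205:258,280:326]
print('plate',cv2.minAreaRect(np.argwhere(m)[:,::-1].astype(np.float32)))
r=cv2.minAreaRect(np.argwhere(m)[:,::-1].astype(np.float32)); print([onz('top',p,.008)[:2].round(4).tolist() for p in cv2.boxPoints(r)])
# silver collar
m=np.zeros(br.shape,np.uint8);m[215:245,185:217]=br[215:245,185:217]
c,_=cv2.findContours(m,cv2.RETR_EXTERNAL,cv2.CHAIN_APPROX_NONE);c=max(c,key=cv2.contourArea);(e,rr)=cv2.minEnclosingCircle(c);print('col',e,rr,onz('top',e,.02).round(4))
bl=hsv[...,2]<70
xs,ys=blob(bl,(190,232,216,248));print(np.c_[xs,ys].tolist()); print(onz('top',(xs.mean(),ys.mean()),.012).round(4))
E
```

```text
red 7 [[0.4968, 0.0748], [0.4941, 0.0747], [0.4914, 0.0773], [0.4914, 0.0746], [0.4886, 0.0773], [0.4887, 0.0746], [0.486, 0.0745]]
plate ((302.5253601074219, 233.958740234375), (31.446550369262695, 38.63680648803711), 4.969740867614746)
[[0.4644, 0.1209], [0.5723, 0.1144], [0.5671, 0.0261], [0.459, 0.033]]
col (200.1923065185547, 229.26922607421875) 8.811906814575195 [0.5211 0.3579 0.02  ]
[[204, 238], [205, 238], [202, 239], [203, 239], [204, 239], [205, 239], [202, 240], [203, 240]]
[0.4943 0.3492 0.012 ]
```

{"fn": "drive_tool", "kwargs": {
  "plan": [
    [[0.7, -1, 0, 0, 0, -0.3], [0.7, -1, 0, 0, 0, -0.3], [0.7, -1, 0, 0, 0, -0.3], [0.7, -1, 0, 0, 0, -0.3], [0.7, -1, 0, 0, 0, -0.3], [0.7, -1, 0, 0, 0, -0.3], [0.7, -1, 0, 0, 0, -0.3], [0.7, -1, 0, 0, 0, -0.3]]
  ]
}}

```text
time: 1.15
position: [0.322, 0.3971, 0.4046]
tool_rot: [0.27, 0.963, -0.0, -0.0]
ft_force: [0.0, -0.0, -0.2]
grip_width: 0.087
```

{"fn": "drive_tool", "kwargs": {
  "plan": [
    [[0.7, -1, -0.1, 0, 0, -0.3], [0.7, -1, -0.1, 0, 0, -0.3], [0.7, -1, -0.2, 0, 0, -0.3], [0.7, -1, -0.2, 0, 0, -0.3], [0.7, -1, -0.2, 0, 0, -0.3], [0.7, -1, -0.2, 0, 0, -0.3], [0.7, -1, -0.2, 0, 0, -0.3], [0.7, -1, -0.2, 0, 0, -0.2]]
  ]
}}

```text
time: 2.15
position: [0.462, 0.1972, 0.3695]
tool_rot: [0.384, 0.923, -0.0, -0.0]
ft_force: [0.3, -0.1, -0.4]
grip_width: 0.0871
```

{"fn": "drive_tool", "kwargs": {
  "plan": [
    [[0.6, -1, -0.2, 0, 0, 0], [0.6, -1, -0.2, 0, 0, 0], [0.6, -1, -0.2, 0, 0, 0], [0.6, -1, -0.2, 0, 0, 0], [0.5, -1, -0.2, 0, 0, 0], [0.2, -0.6, 0, 0, 0, 0], [0, 0, 0, 0, 0, 0], [0, 0, 0, 0, 0, 0]]
  ]
}}

```text
time: 3.15
position: [0.5385, 0.0587, 0.3449]
tool_rot: [0.383, 0.924, 0.0, -0.0]
ft_force: [0.4, 0.9, 0.3]
grip_width: 0.087
```

```bash
python3 - <<'E'
from h import *
o,im=snap('wrist','w1.png'); print(o['time'],o['position'],o['tool_rot'])
snap('scene','s1.png')
s=cv2.imread('pics/s1.png'); cv2.imwrite('pics/s1c.png',cv2.resize(s[215:300,230:340],None,fx=6,fy=6,interpolation=cv2.INTER_CUBIC))
E
```

```text
3.15 [0.53850449 0.05866602 0.34485036] [ 3.83277095e-01  9.23633321e-01  1.05530740e-04 -3.81901664e-04]
```

View pics/w1.png

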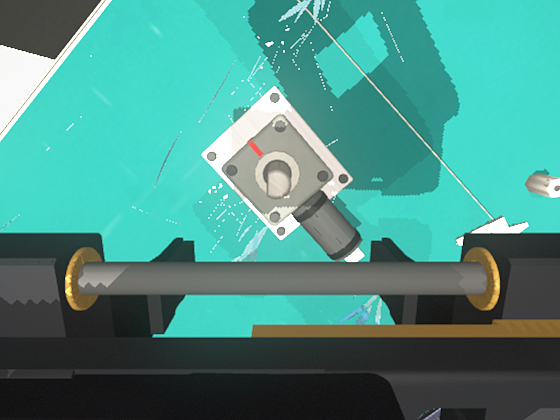

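View pics/s1c.png

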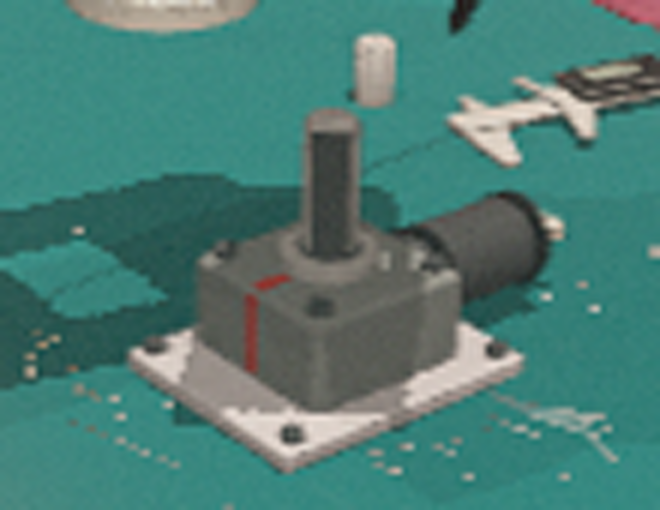

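The wrist view shows the drive with its shaft top near (278,185) and the red line at (254,148). I'll zoom in and measure.

```bash
python3 - <<'E'
from h import *
w=cv2.imread('pics/w1.png'); c=cv2.resize(w[130:220,215:335],None,fx=6,fy=6,interpolation=cv2.INTER_CUBIC); cv2.imwrite('pics/w1c.png',c)
im=np.load('pics/w1.png.npy');hsv=cv2.cvtColor(im,cv2.COLOR_RGB2HSV)
red=((hsv[...,0]<8)|(hsv[...,0]>172))&(hsv[...,1]>110); red[:, :230]=0;red[:,290:]=0;red[200:]=0;red[:120]=0
p=np.argwhere(red)[:,::-1].astype(np.float32); print(len(p))
o={'position':np.array([0.53850449,0.05866602,0.34485036]),'tool_rot':[3.83277095e-01,9.23633321e-01,1.05530740e-04,-3.81901664e-04]}
q=np.array([onz('wrist',a,.044,o)[:2] for a in p]); l=cv2.fitLine(q.astype(np.float32),cv2.DIST_L2,0,.001,.001).ravel();print('red',l,np.degrees(np.arctan2(l[1],l[0])),q.min(0),q.max(0))
tq=((hsv[...,1]>60)&(hsv[...,0]>75)&(hsv[...,0]<100))
m=np.zeros(tq.shape,np.uint8); b=(hsv[...,1]<60)&(hsv[...,2]>170); m[85:242,195:355]=b[85:242,195:355]
r=cv2.minAreaRect(np.argwhere(m)[:,::-1].astype(np.float32)); print(r); q=np.array([onz('wrist',a,.008,o)[:2] for a in cv2.boxPoints(r)]);print(q.round(4),q.mean(0), [np.degrees(np.arctan2(*(q[(i+1)%4]-q[i])[::-1])) for i in range(4)],[np.linalg.norm(q[(i+1)%4]-q[i]) for i in range(4)])
E
```

```text
94
red [ 0.9977422  -0.06716063  0.4903989   0.07532561] -3.850919 [0.48192461 0.072987  ] [0.49734711 0.07752775]
((275.5, 162.99996948242188), (152.99996948242188, 155.99996948242188), -0.0)
[[ 0.5129 -0.0294]
 [ 0.4192  0.076 ]
 [ 0.5118  0.1685]
 [ 0.6162  0.0737]] [0.51501776 0.07223744] [np.float64(131.65816081141), np.float64(44.951015131839995), np.float64(-42.270423838987874), np.float64(-135.04288879892454)] [np.float64(0.14105546218236406), np.float64(0.1309496263296533), np.float64(0.14097279142475075), np.float64(0.14588558648425082)]
```

View pics/w1c.png

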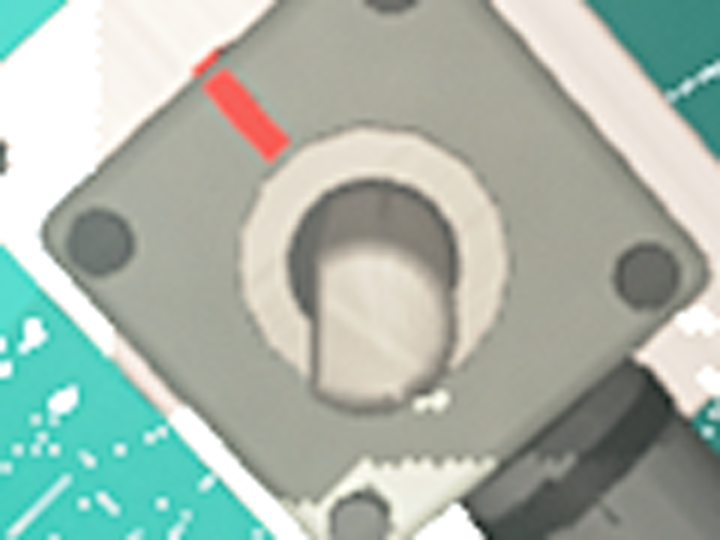

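```bash
python3 - <<'E'
from h import *
o={'position':np.array([0.53850449,0.05866602,0.34485036]),'tool_rot':[3.83277095e-01,9.23633321e-01,1.05530740e-04,-3.81901664e-04]}
f=lambda u,v:(u/6+215-.42,v/6+130-.42)
print('boss',onz('wrist',f(374,260),.05,o), 'L/R',onz('wrist',f(240,262),.05,o),onz('wrist',f(508,262),.05,o))
print('top',onz('wrist',f(363,318),.1,o))
print('flat edge',onz('wrist',f(318,270),.1,o),onz('wrist',f(314,385),.1,o))
print('right',onz('wrist',f(453,318),.1,o))
for p in [(0.519,.073,.05),(.519,.073,.1)]:print(proj('scene',np.array(p)),proj('top',np.array(p)))
E
```

```text
boss [0.51581144 0.07412104 0.05      ] L/R [0.50355263 0.06150917 0.05      ] [0.52844113 0.086358   0.05      ]
top [0.5149166  0.07436509 0.1       ]
flat edge [0.50783687 0.0746579  0.1       ] [0.5163274  0.06535926 0.1       ]
right [0.52178874 0.08122637 0.1       ]
[285.92086266 256.14707707] [304.03149554 232.8681442 ]
[286.52682431 234.38531894] [305.64210036 233.01556644]
```

{"fn": "drive_tool", "kwargs": {
  "plan": [
    [[-0.31, 0.2, -0.5, 0, 0, -0.1], [-0.3, 0.2, -1, 0, 0, -0.1], [-0.3, 0.2, -1, 0, 0, 0], [0, 0, -1, 0, 0, 0], [0, 0, -0.5, 0, 0, 0], [0, 0, 0, 0, 0, 0]]
  ]
}}

```text
time: 4.0
position: [0.5161, 0.0734, 0.2443]
tool_rot: [0.393, 0.92, -0.0, -0.001]
ft_force: [-0.1, 0.3, 0.8]
grip_width: 0.0869
```

{"fn": "drive_tool", "kwargs": {
  "plan": [
    [[0, 0, 0, 0, 0, 0], [0, 0, 0, 0, 0, 0], [0, 0, 0, 0, 0, 0], [0, 0, 0, 0, 0, 0], [0, 0, 0, 0, 0, 0], [0, 0, 0, 0, 0, 0]]
  ],
  "grip": 1,
  "force": 20
}}

```text
time: 4.75
position: [0.5163, 0.073, 0.2448]
tool_rot: [0.393, 0.92, -0.0, -0.0]
ft_force: [0.0, 0.1, 0.3]
grip_width: 0.0356
```

{"fn": "drive_tool", "kwargs": {
  "plan": [
    [[0, 0, 0, 0, 0, 0], [0, 0, 0, 0, 0, 0], [0, 0, 0, 0, 0, 0], [0, 0, 0, 0, 0, 0], [0, 0, 0, 0, 0, 0], [0, 0, 0, 0, 0, 0]]
  ]
}}

```text
time: 5.5
position: [0.5178, 0.0746, 0.2448]
tool_rot: [0.394, 0.919, 0.002, 0.002]
ft_force: [4.6, 8.7, -2.7]
grip_width: 0.0156
```

Width 15.6 mm, so the pads sit on the flat. Now I'll turn it about 47° clockwise.

{"fn": "drive_tool", "kwargs": {
  "plan": [
    [[0.04, 0.03, 0, 0, 0, -0.9], [0.04, 0.02, 0, 0, 0, -1], [0.01, 0, 0, 0, 0, -1], [0, 0, 0, 0, 0, -1], [0, -0.01, 0, 0, 0, -1], [0, -0.02, 0, 0, 0, -1], [0, -0.02, 0, 0, 0, -1], [0, 0, 0, 0, 0, -1]]
  ],
  "force": 30
}}

```text
time: 6.5
position: [0.5187, 0.0735, 0.2447]
tool_rot: [0.731, 0.683, 0.001, -0.0]
ft_force: [0.5, 2.1, 0.3]
grip_width: 0.0156
```

{"fn": "drive_tool", "kwargs": {
  "plan": [
    [[0, 0, 0, 0, 0, 0], [0, 0, 0, 0, 0, 0], [0, 0, 0, 0, 0, 0], [0, 0, 0, 0, 0, 0]]
  ]
}}

```text
time: 7.0
position: [0.5187, 0.0735, 0.2447]
tool_rot: [0.729, 0.684, 0.001, -0.0]
ft_force: [1.0, 5.7, -1.4]
grip_width: 0.0157
```

```bash
python3 - <<'E'
from h import *
o,im=snap('scene','s2.png'); s=cv2.imread('pics/s2.png'); print(o['position'],R.from_quat(o['tool_rot']).as_matrix()[:,1],o['moment'],o['grip_width'])
cv2.imwrite('pics/s2c.png',cv2.resize(s[180:300,230:340],None,fx=5,fy=5,interpolation=cv2.INTER_CUBIC))
E
```

```text
[0.51869716 0.07345601 0.24474089] [ 9.97948134e-01 -6.40246853e-02  6.02079418e-04] [ 7.91572560e-01 -1.80449787e-01 -7.27299390e-04] 0.015667515504047633
```

View pics/s2c.png

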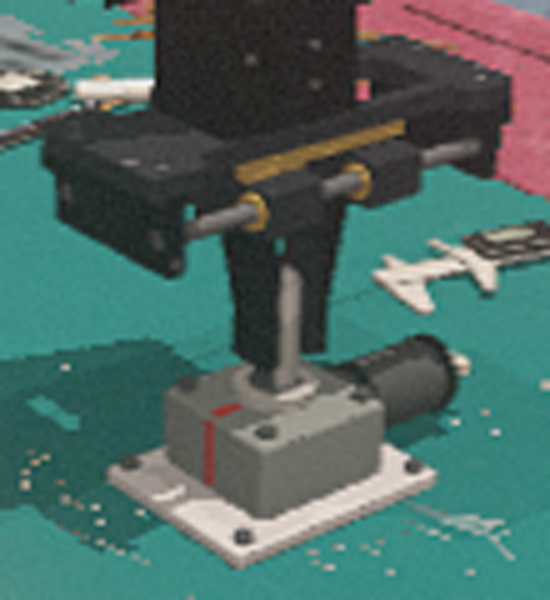

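The flat now faces the pointer. I'll release, rise and go to view the collar.

{"fn": "drive_tool", "kwargs": {
  "plan": [
    [[0, 0, 0, 0, 0, 0], [0, 0, 0, 0, 0, 0], [0, 0, 0.3, 0, 0, 0], [0, 0, 1, 0, 0, 0], [0, 0, 1, 0, 0, 0], [0, 0.2, 0.2, 0, 0, -0.6], [-0.1, 0.9, 0, 0, 0, -0.9], [-0.1, 1, 0, 0, 0, -0.9]]
  ],
  "grip": 0
}}

```text
time: 8.05
position: [0.5135, 0.1256, 0.308]
tool_rot: [0.811, 0.586, 0.0, 0.0]
ft_force: [-0.5, -0.7, -0.6]
grip_width: 0.0844
```

{"fn": "drive_tool", "kwargs": {
  "plan": [
    [[-0.1, 1, 0, 0, 0, -1], [-0.1, 1, 0, 0, 0, -1], [-0.1, 1, 0, 0, 0, -1], [-0.1, 1, 0, 0, 0, -1], [-0.2, 1, 0, 0, 0, -1], [-0.2, 1, 0, 0, 0, -1], [-0.2, 1, 0, 0, 0, -1], [-0.1, 1, 0, 0, 0, -1]]
  ]
}}

```text
time: 9.05
position: [0.4857, 0.3261, 0.3078]
tool_rot: [0.979, 0.206, -0.0, 0.0]
ft_force: [0.1, 0.3, 0.1]
grip_width: 0.0871
```

{"fn": "drive_tool", "kwargs": {
  "plan": [
    [[0, 0.8, 0, 0, 0, -1], [0, 0, 0, 0, 0, 0], [0, 0, 0, 0, 0, 0]]
  ]
}}

```text
time: 9.43
position: [0.4859, 0.3448, 0.3074]
tool_rot: [0.988, 0.156, -0.0, 0.0]
ft_force: [-1.2, 0.9, -0.6]
grip_width: 0.0871
```

```bash
python3 - <<'E'
from h import *
o,im=snap('wrist','w2.png'); print(o['time'],o['position'].tolist(),o['tool_rot'].tolist(),o['grip_width'])
np.savez('o2.npz',position=o['position'],tool_rot=o['tool_rot'])
o,im=snap('scene','s3.png'); s=cv2.imread('pics/s3.png')
cv2.imwrite('pics/s3c.png',cv2.resize(s[180:300,190:340],None,fx=5,fy=5,interpolation=cv2.INTER_CUBIC))
E
```

```text
9.425 [0.48590457378487056, 0.34484625696912313, 0.30737251935439375] [0.9876890449509548, 0.15642938483860402, -0.00027862470945854535, 0.00034700310930752204] 0.08707122570959672
```

View pics/w2.png

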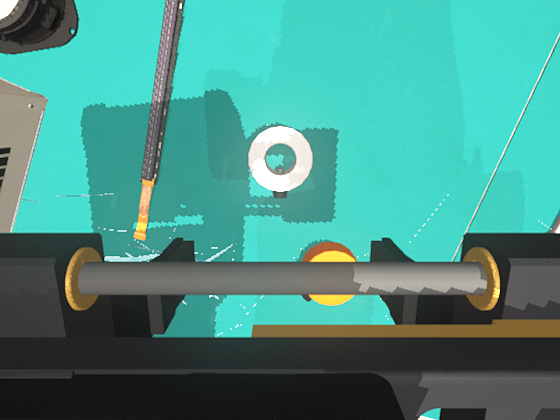

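View pics/s3c.png

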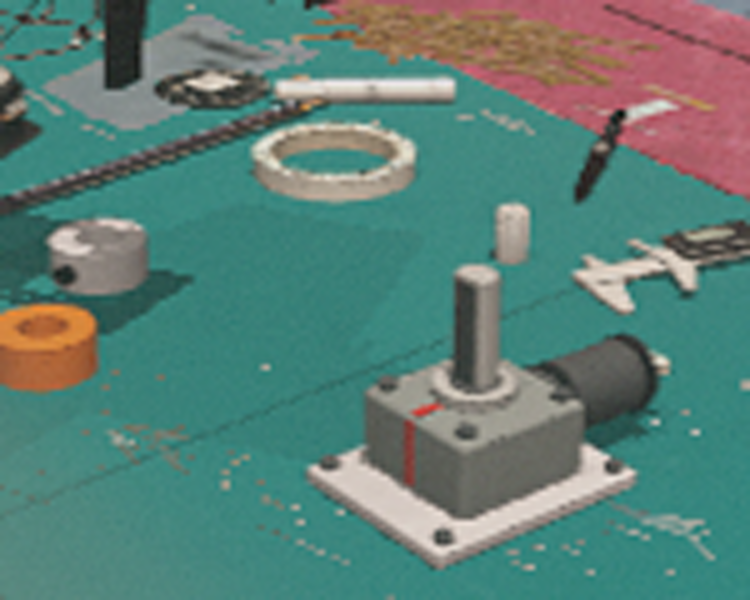

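Flat stays facing the pointer. The silver collar is at wrist pixel (280,158), with its black screw at (280,193).

```bash
python3 - <<'E'
from h import *
d=np.load('o2.npz');o={k:d[k] for k in d}
im=np.load('pics/w2.png.npy');hsv=cv2.cvtColor(im,cv2.COLOR_RGB2HSV)
b=(hsv[...,1]<60)&(hsv[...,2]>170);m=np.zeros(b.shape,np.uint8);m[115:205,235:330]=b[115:205,235:330]
c,_=cv2.findContours(m,cv2.RETR_EXTERNAL,cv2.CHAIN_APPROX_NONE);c=max(c,key=cv2.contourArea);print(cv2.boundingRect(c))
pts=np.array([onz('wrist',p,.024,o)[:2] for p in c[:,0].astype(float)])
A=np.c_[2*pts,np.ones(len(pts))];s=np.linalg.lstsq(A,(pts**2).sum(1),rcond=None)[0];print('circ',s[:2],np.sqrt(s[2]+s[0]**2+s[1]**2))
e=cv2.minEnclosingCircle(pts.astype(np.float32));print(e)
bl=(hsv[...,2]<90);mm=np.zeros(b.shape,bool);mm[186:204,265:295]=bl[186:204,265:295];ys,xs=np.nonzero(mm);print(len(xs),xs.mean(),ys.mean(),xs.min(),xs.max(),ys.min(),ys.max())
P=onz('wrist',(xs.mean(),ys.mean()),.014,o);print(P);v=P[:2]-s[:2];print(np.degrees(np.arctan2(v[1],v[0]))%360,np.linalg.norm(v))
y=R.from_quat(o['tool_rot']).as_matrix()[:,1];print('jaw',np.degrees(np.arctan2(y[1],y[0])))
cv2.imwrite('pics/w2c.png',cv2.resize(im[110:210,225:335,::-1],None,fx=5,fy=5,interpolation=cv2.INTER_CUBIC))
for P in [(*s[:2],.024)]: print(proj('top',np.array(P)),proj('scene',np.array(P)))
E
```

```text
(248, 126, 65, 66)
circ [0.52149995 0.35725835] 0.023985751269788046
((0.5216182470321655, 0.35747793316841125), 0.024710167199373245)
26 279.5769230769231 193.15384615384616 274 286 191 196
[0.49487354 0.3489348  0.014     ]
197.35951169755268 0.027897077438954143
jaw -72.0005763130865
[200.18668179 229.12530214] [209.48212087 226.60533084]
```

View pics/w2c.png

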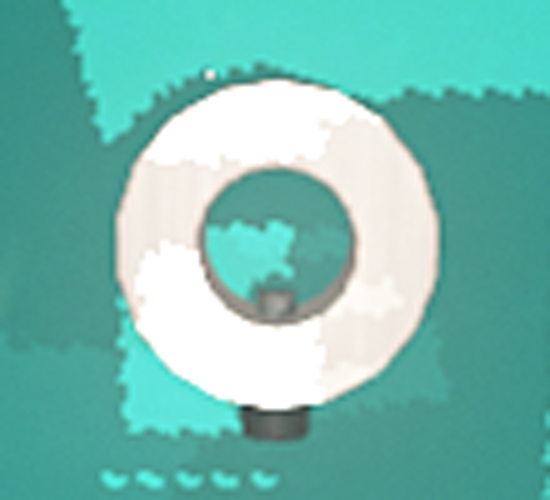

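{"fn": "drive_tool", "kwargs": {
  "plan": [
    [[0.5, 0.2, -0.4, 0, 0, 0], [0.5, 0.2, -1, 0, 0, 0], [0.42, 0.1, -1, 0, 0, 0], [0, 0, -1, 0, 0, 0], [0, 0, -1, 0, 0, 0], [0, 0, -0.5, 0, 0, 0], [0, 0, 0, 0, 0, 0], [0, 0, 0, 0, 0, 0]]
  ]
}}

```text
time: 10.52
position: [0.5221, 0.3582, 0.1855]
tool_rot: [0.988, 0.156, 0.001, -0.0]
ft_force: [-0.5, -0.2, -0.1]
grip_width: 0.0872
```

{"fn": "drive_tool", "kwargs": {
  "plan": [
    [[0, 0, 0, 0, 0, 0], [0, 0, 0, 0, 0, 0], [0, 0, 0, 0, 0, 0], [0, 0, 0, 0, 0, 0], [0, 0, 0, 0, 0, 0], [0, 0, 0, 0, 0, 0], [0, 0, 0, 0, 0, 0]]
  ],
  "grip": 1,
  "force": 30
}}

```text
time: 11.4
position: [0.5216, 0.358, 0.1849]
tool_rot: [0.988, 0.156, 0.0, 0.0]
ft_force: [-0.3, -0.2, 1.0]
grip_width: 0.05
```

{"fn": "drive_tool", "kwargs": {
  "plan": [
    [[0, 0, 0.5, 0, 0, 0], [0, 0, 1, 0, 0, 0], [0, 0, 1, 0, 0, 0], [0, 0, 1, 0, 0, 0], [0, -0.4, 1, 0, 0, -0.2], [0, -1, 0.5, 0, 0, -0.4], [0, -1, 0, 0, 0, -0.4], [0, -1, 0, 0, 0, -0.4]]
  ]
}}

```text
time: 12.4
position: [0.5213, 0.2723, 0.3107]
tool_rot: [0.997, 0.082, 0.0, -0.0]
ft_force: [0.7, 0.1, -1.7]
grip_width: 0.0498
```

{"fn": "drive_tool", "kwargs": {
  "plan": [
    [[0, -1, 0, 0, 0, -0.4], [0, -1, 0, 0, 0, -0.4], [0, -1, 0, 0, 0, -0.4], [0, -1, 0, 0, 0, -0.4], [0, -1, 0, 0, 0, -0.4], [-0.1, -1, 0, 0, 0, -0.2], [-0.1, -1, 0, 0, 0, 0], [0, -0.5, 0, 0, 0, 0]]
  ]
}}

```text
time: 13.4
position: [0.5164, 0.0845, 0.3102]
tool_rot: [0.999, -0.033, 0.0, -0.0]
ft_force: [-0.3, 0.3, -2.0]
grip_width: 0.0498
```

{"fn": "drive_tool", "kwargs": {
  "plan": [
    [[0, -0.47, 0, 0, 0, 0], [0, 0, 0, 0, 0, 0], [0, 0, 0, 0, 0, 0]]
  ]
}}

```text
time: 13.78
position: [0.5166, 0.0742, 0.3098]
tool_rot: [0.999, -0.032, 0.0, -0.0]
ft_force: [0.4, -0.4, -1.4]
grip_width: 0.0498
```

```bash
python3 - <<'E'
from h import *
o,im=snap('scene','s4.png'); s=cv2.imread('pics/s4.png'); y=R.from_quat(o['tool_rot']).as_matrix()[:,1]
print(o['time'],o['position'],np.degrees(np.arctan2(y[1],y[0])),o['grip_width'],o['ft_force'],R.from_quat(o['tool_rot']).as_matrix()[:,2])
cv2.imwrite('pics/s4c.png',cv2.resize(s[180:300,230:340],None,fx=5,fy=5,interpolation=cv2.INTER_CUBIC))
o,im=snap('wrist','w4.png')
o,im=snap('top','t4.png')
E
```

```text
13.775 [0.51658296 0.0742197  0.30978161] -93.67188479679412 0.04983311681171458 [ 0.42252158 -0.39367381 -1.38992921] [ 9.35406449e-05  2.86958751e-04 -9.99999954e-01]
```

View pics/s4c.png

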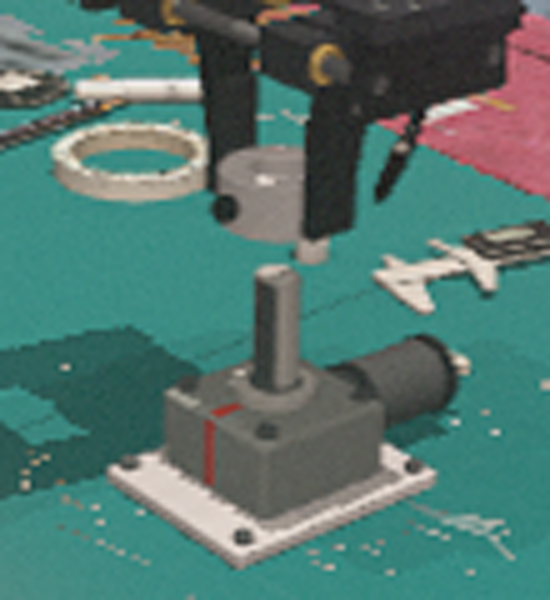

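View pics/w4.png

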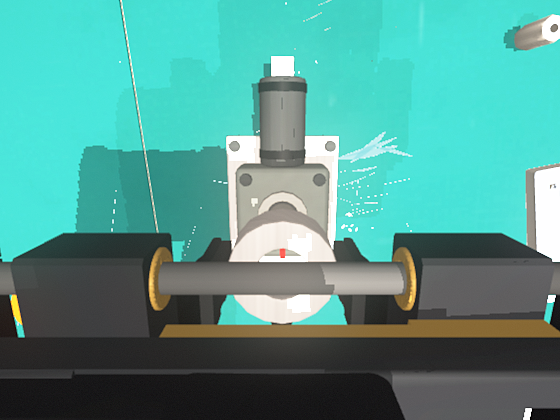

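Wrist view: collar outline at u 229–336, v about 215–323, partly behind the bar, symmetric with the boss. I'll fit its position in the grip.

```bash
python3 - <<'E'
from h import *
im=np.load('pics/w4.png.npy')
cv2.imwrite('pics/w4c.png',cv2.resize(im[185:335,215:350,::-1],None,fx=4,fy=4,interpolation=cv2.INTER_CUBIC))
E
```

```text
(no output)
```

View pics/w4c.png

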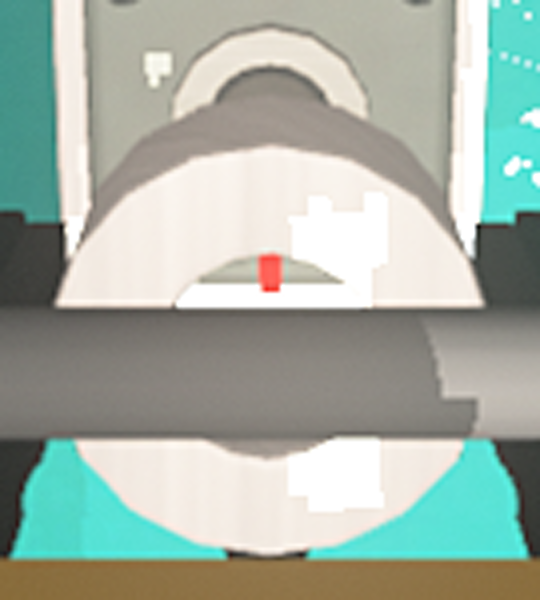

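```bash
python3 - <<'E'
from h import *
o=robot.get_obs();print(o['time'],o['position'])
f=lambda u,v:(u/4+215-.4,v/4+185-.4)
zt=o['position'][2]-.161
a=onz('wrist',f(270,145),zt,o);b=onz('wrist',f(270,553),zt,o);print('collar',a,b,(a+b)/2,np.linalg.norm(a-b))
a=onz('wrist',f(200,275),zt,o);b=onz('wrist',f(270,255),zt,o);print('bore far',b)
a=onz('wrist',f(55,305),zt,o);b=onz('wrist',f(485,305),zt,o);print('LR',a,b,(a+b)/2)
a=onz('wrist',f(270,27),.05,o);print('boss far -18:',a-[.018,-.0012,0])
a=onz('wrist',f(270,66),.05,o);print('shaft far -10:',a-[.010,-.0007,0])
a=onz('wrist',f(173,110),.05,o);b=onz('wrist',f(368,110),.05,o);print('boss LR',(a+b)/2,np.linalg.norm(a-b))
E
```

```text
13.925 [0.51652035 0.07434361 0.30973496]
collar [0.54185912 0.07173989 0.14873496] [0.49438691 0.07473704 0.14873496] [0.51812302 0.07323847 0.14873496] 0.047566733019920836
bore far [0.5297669  0.07250333 0.14873496]
LR [0.52555191 0.09580279 0.14873496] [0.52266021 0.04992165 0.14873496] [0.52410606 0.07286222 0.14873496]
boss far -18: [0.51680782 0.07340239 0.05      ]
shaft far -10: [0.51787488 0.0733401  0.05      ]
boss LR [0.51993045 0.07305381 0.05      ] 0.03438738678124722
```

Aligned within about 1 mm; I'll nudge x by -0.5 mm and descend.

{"fn": "drive_tool", "kwargs": {
  "plan": [
    [[-0.02, 0, -0.5, 0, 0, 0], [0, 0, -0.4, 0, 0, 0], [0, 0, -0.2, 0, 0, 0], [0, 0, -0.2, 0, 0, 0], [0, 0, 0, 0, 0, 0]]
  ]
}}

```text
time: 14.55
position: [0.516, 0.0737, 0.2768]
tool_rot: [0.999, -0.032, -0.0, -0.0]
ft_force: [0.1, -0.4, -2.4]
grip_width: 0.0498
```

{"fn": "drive_tool", "kwargs": {
  "plan": [
    [[0, 0, -0.2, 0, 0, 0], [0, 0, -0.2, 0, 0, 0], [0, 0, 0, 0, 0, 0]]
  ]
}}

```text
time: 14.92
position: [0.5159, 0.0738, 0.2669]
tool_rot: [0.999, -0.032, -0.0, -0.0]
ft_force: [0.2, -0.6, -1.3]
grip_width: 0.0501
```

No contact; tip is past the top edge. Continuing down (target TCP z ≈ 0.240).

{"fn": "drive_tool", "kwargs": {
  "plan": [
    [[0, 0, -0.3, 0, 0, 0], [0, 0, -0.3, 0, 0, 0], [0, 0, -0.3, 0, 0, 0], [0, 0, -0.16, 0, 0, 0], [0, 0, 0, 0, 0, 0], [0, 0, 0, 0, 0, 0]]
  ]
}}

```text
time: 15.68
position: [0.5161, 0.0738, 0.2408]
tool_rot: [0.999, -0.032, 0.0, 0.0]
ft_force: [-0.5, 0.0, -1.1]
grip_width: 0.0499
```

```bash
python3 - <<'E'
from h import *
o,im=snap('scene','s5.png'); s=cv2.imread('pics/s5.png'); print(o['time'],o['position'],o['ft_force'],o['moment'])
cv2.imwrite('pics/s5c.png',cv2.resize(s[180:300,230:340],None,fx=5,fy=5,interpolation=cv2.INTER_CUBIC))
o,im=snap('wrist','w5.png')
cv2.imwrite('pics/w5c.png',cv2.resize(im[185:335,215:350,::-1],None,fx=4,fy=4,interpolation=cv2.INTER_CUBIC))
E
```

```text
15.675 [0.51613684 0.07377008 0.24084263] [-0.45574067  0.04383303 -1.11774665] [-0.04243682  0.19662152  0.03512096]
```

View pics/s5c.png

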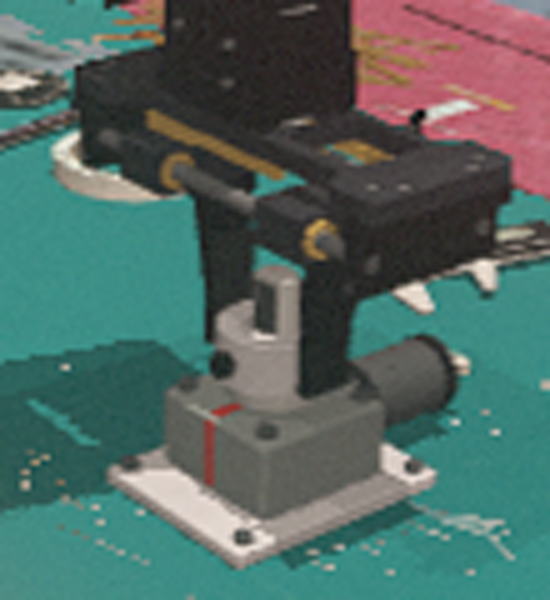

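View pics/w5c.png

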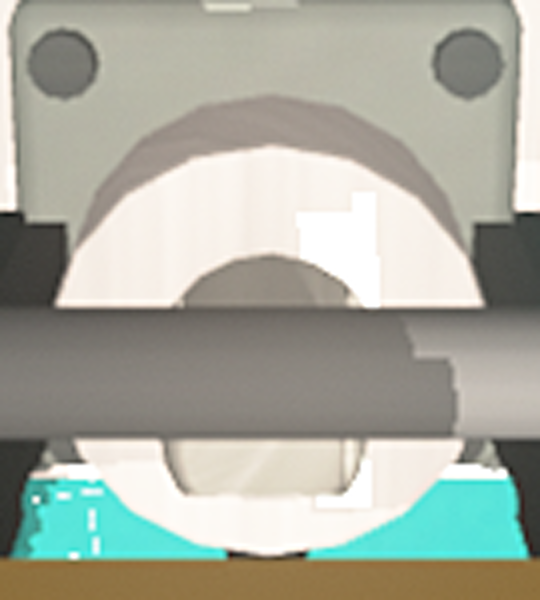

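Threaded, no contact. Now push along drive +x gently.

{"fn": "drive_tool", "kwargs": {
  "plan": [
    [[0.04, 0, 0, 0, 0, 0], [0.03, 0, 0, 0, 0, 0], [0, 0, 0, 0, 0, 0], [0, 0, 0, 0, 0, 0]]
  ]
}}

```text
time: 16.27
position: [0.5178, 0.0738, 0.2408]
tool_rot: [0.999, -0.032, -0.0, 0.0]
ft_force: [0.9, 0.4, -1.3]
grip_width: 0.0495
```

{"fn": "drive_tool", "kwargs": {
  "plan": [
    [[0.02, 0, 0, 0, 0, 0], [0.02, -0.01, 0, 0, 0, 0], [0, 0, 0, 0, 0, 0], [0, 0, 0, 0, 0, 0]]
  ]
}}

```text
time: 16.77
position: [0.5188, 0.0735, 0.2407]
tool_rot: [0.999, -0.032, -0.0, -0.0]
ft_force: [0.4, 0.0, -1.3]
grip_width: 0.0498
```

{"fn": "drive_tool", "kwargs": {
  "plan": [
    [[0.02, 0, 0, 0, 0, 0], [0.02, 0, 0, 0, 0, 0], [0, 0, 0, 0, 0, 0], [0, 0, 0, 0, 0, 0]]
  ]
}}

```text
time: 17.27
position: [0.5192, 0.0735, 0.2406]
tool_rot: [0.999, -0.032, -0.001, 0.0]
ft_force: [-2.7, -0.4, -0.2]
grip_width: 0.05
```

{"fn": "drive_tool", "kwargs": {
  "plan": [
    [[0.02, 0, 0, 0, 0, 0], [0.02, 0, 0, 0, 0, 0], [0, 0, 0, 0, 0, 0], [0, 0, 0, 0, 0, 0], [0, 0, 0, 0, 0, 0], [0, 0, 0, 0, 0, 0]]
  ],
  "force": 40
}}

```text
time: 18.02
position: [0.5197, 0.0735, 0.2405]
tool_rot: [0.999, -0.032, -0.002, 0.0]
ft_force: [-5.1, -1.1, 1.1]
grip_width: 0.0494
```

```bash
python3 - <<'E'
from h import *
o,im=snap('scene','s6.png'); s=cv2.imread('pics/s6.png')
cv2.imwrite('pics/s6c.png',cv2.resize(s[180:300,230:340],None,fx=5,fy=5,interpolation=cv2.INTER_CUBIC))
o,im=snap('wrist','w6.png')
cv2.imwrite('pics/w6c.png',cv2.resize(im[185:335,215:350,::-1],None,fx=4,fy=4,interpolation=cv2.INTER_CUBIC))
o=robot.get_obs(); M=R.from_quat(o['tool_rot']).as_matrix();print(o['time'],o['position'],o['ft_force'],o['moment'],M[:,1],M[:,2],o['grip_width'])
f=lambda u,v:(u/4+215-.4,v/4+185-.4)
E
```

```text
18.125 [0.51964218 0.07358008 0.24051146] [-5.2045036  -1.42064623  1.90378734] [-0.24210135  1.14502539 -0.00131778] [-6.40961115e-02 -9.97943715e-01  1.73992646e-04] [-3.95720010e-03  7.98139761e-05 -9.99992167e-01] 0.04967696882442221
```

View pics/s6c.png

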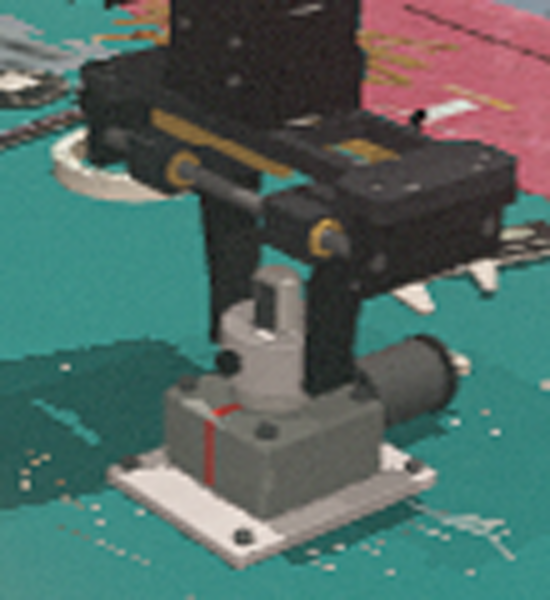

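View pics/w6c.png

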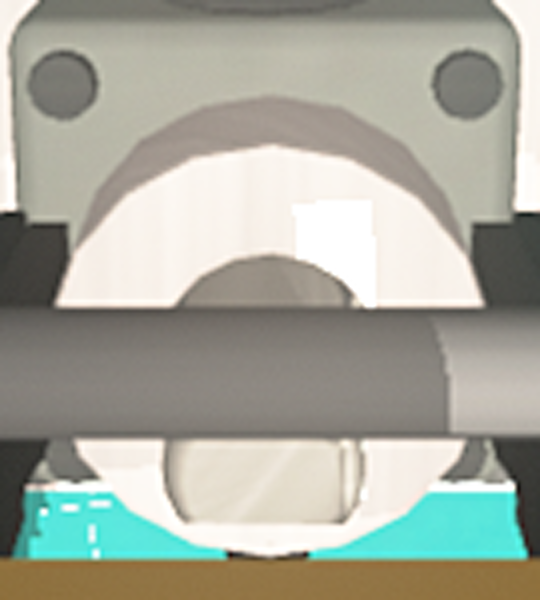

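```bash
python3 - <<'E'
from h import *
o,im=snap('top','t6.png')
t=cv2.imread('pics/t6.png');t0=cv2.imread('pics/top0.png')
for b in [(155,178,236,260),(182,206,362,386),(140,185,168,215)]:
    y0,y1,x0,x1=b;print([np.argwhere(cv2.cvtColor(i[y0:y1,x0:x1],cv2.COLOR_BGR2HSV)[...,1]<60).mean(0).round(2).tolist() for i in (t0,t)])
o=robot.get_obs();print(o['time'],o['position'],o['ft_force'],o['grip_width'])
print(robot.hand_in())
E
```

```text
[[11.02, 11.8], [11.0, 11.84]]
[[12.18, 10.53], [12.13, 10.48]]
[[21.79, 23.34], [21.8, 23.35]]
18.175 [0.51966606 0.07356068 0.24052454] [-5.2537509  -0.75060393  1.57047204] 0.04960728255427366
the job is handed in; nothing more can be done
None
```

I turned the shaft, threaded the collar on, and handed the job in at about 18 s with the collar gripped and its screw tip pressing on the flat. The hand-in gave no verdict.

- **Shaft:** I gripped the flat (opening 15.6 mm, against 16 mm across the flat) and turned the shaft about 47° clockwise. Jaw angle and pointer line agree to about 0.2°, and the scene view after release showed the flat still facing the red line.
- **Collar:** I took the silver collar rather than the orange one, with the jaws square to its screw. It went over the shaft with no contact force I could see.
- **Final hold:** The underside is about 5.5 mm above the bearing face. That height comes from the arm pose and assumes the collar did not slip in the grip. It looks level, and the tool is tilted only 0.004 rad.
- **Push and grip:** The wrist reads about 5.2 N against the push, and the grip is set to 40 N with an opening of 49.6 mm. I did not measure the tip force itself.
- **Bystanders:** In the top camera both spacers and the tape roll shifted less than 0.1 pixel.

**Disagreements:**
- Contact came about 3 mm into the push instead of the nominal 2 mm, which is within the position uncertainty of about 1 mm.
- The wrist picture suggests the shaft sits about 1 mm sideways of the collar's centre, within the 4 mm allowed.

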